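# Condiments back in their stand by height

### The arm

A 6-joint arm with a two-finger parallel gripper is mounted at the origin on a cart in front of the work surface, level with it; the furniture and walls round the work are solid. World frame = base frame: x ahead of the robot, y to its left, z up, the work surface at z = 0. Lengths are in m, angles in rad, forces in N, time in s.
With the tool pointing down it reaches from about 0.375 to 0.9 m from the base axis. Payload 3.1 kg.
Tool frame: the origin (TCP) lies where the fingers leave the gripper's body, on its centre line; the fingertips stand 70 mm ahead of it and the grasp point (between the pads) lies 51 mm ahead of it; z points along the fingers, y is the line along which they close (so a half turn about z gives the same grasp; the last joint's range is limited). The gripper opens to 87 mm and grips with 3 to 60 N. Pads are 19 mm wide; open, the fingers measure 117 mm over their backs; the gripper's body (75 mm by 190 mm) begins 51 mm behind the grasp point.
Start: joints at [-1.321, 0.527, 1.433, -0, 1.181, -0.178], TCP at [0.26, -0.568, 0.292] pointing down, gripper open.
Joint ranges: [-3.08, 3.08], [-0.75, 2.2], [0.22, 2.44], [-1.43, 4.57], [0, 2.65], [-2.85, 2.85]. Speed limits (rad/s): [2.79, 2.79, 3.14, 3.14, 3.14, 3.14].

### API

Orientations are given as a unit quaternion [x, y, z, w].
In Python, from rig import robot gives the robot as it stands.
- The arm moves only by the tool send_rows, never from a script. Its argument "deltas" is text: rows parted by semicolons, each of 7 numbers parted by spaces: the shift along the tool's x, y, z in mm, then the turn, a rotation vector about the tool's x, y, z in degrees, then the opening, from 0 (shut) to 1 (fully open). A call has 1 to 10 rows; each row shifts and turns the commanded pose from where the row before left it, along the tool's axes as they then stand; what a row does not reach is not made up. A row lasts 1/8 s, in which the tool goes at most 62.5 mm and 10.7 degrees, less where a joint would pass 70% of its speed; a pose out of reach is approached as far as the arm can. A call is refused whole if a number of a shift passes 62.5 or a number of a turn 10.7, either way. A call with a gripper value outside its range is refused whole. The fingers move at their own pace and stop on an object; "newtons" is the grip in N (left out, the last holds). Time passes only in rows, so rows that do not move let the fingers close. It gives the time, the measured TCP pose, the force, the opening and the grip force at its end, in the units of the state.
- robot.get_obs(): the state, without advancing time (a new reading comes with each control period).
- robot.camera(name): name is "scene" or "side" or "wrist"; returns a dict with "image" (400x640x3 uint8, red, green, blue), "depth" (400x640 float32, m along the optical axis (not along the pixel's ray), 0 where there is no reading), "fovy" (degrees; the focal length in pixels is half the picture's height over the tangent of half this angle, whatever the lens; pixels are square), "cx", "cy" (the principal point, pixels), "k1" (the pictures are not rectified: a ray, as slopes to the right and down, at radius r is drawn at 1 + k1 r^2 times it, then the intrinsics apply), "rvec" (rotation vector, rad) and "tvec" (3), from world to camera coordinates, as OpenCV has them. Camera axes: x right, y down, z forward; pixel columns grow to the right and rows downward; lengths in m; the calibration is good to about 2 mm. A picture is of the moment at which its call begins.
- robot.hand_in(): hands the job in; it is judged then, once.
Trained networks look in the newest picture that a camera, given by its name, has taken for a name from the list of things; names that differ only in an ending like _2 or _b are one class to them, and where a whole thing is asked for, a point or a joint stands for the part that bears it (a point fixed in the world has none). Each returns a list of dicts, best first, with "p" (0 to 1); they miss things now and then, are a little off and sometimes report something else, mostly with a low value. They report only what shows in the picture. A call takes as long as a camera call. They do not tell look-alikes from the thing itself.
- robot.find_in(camera, thing): "box" ([left, top, right, bottom] in pixels, round what is visible of it).
- robot.cut_out(camera, thing): "region" (400x640 bool, what is visible of it) and "box" ([left, top, right, bottom] in pixels, round what is visible of it).
The state is a dict: "time": time; "q": joint angles; "joint_velocities": joint speeds; "joint_torque": joint torques, N m; "position": TCP position; "tool_rot": TCP orientation; "ft_force": force on the tool from outside, world axes, zero at the start; "moment": the same for the moment, N m; "grip_width": finger opening in m; "grip_force": force on a finger pad.
Only numpy, scipy, OpenCV 4.12 (cv2) and the standard library are available. Lean on these libraries where they do the work, as an engineer would, in place of code of your own. Each camera call takes 0.05 s, during which the arm holds its last target. There are 200 camera calls.

### The job

Put the four condiments (amber spice jar, pepper shaker, wooden mill, green sauce bottle) back into the wells of the wooden stand, in order of height: the tallest in the well next to the upright end board with the grip bar, then falling to the shortest at the low end, so that none is hidden behind a taller one. Keep each upright, leave it standing down in its well, and do not push the mug, tin or teaspoon about.

Things in the scene. Friction and masses are not known exactly. Their poses are not given: they have to be found in the camera images.
- stand: Fixed light wooden board, 322x100x22 mm, turned any way, with four equal round wells 70 mm wide, 12 deep (floor z = 10), mouth chamfered 3. Origin on the worktop under the middle of the row, z up; wells centred at x = -114, -38, 38, 114 mm, y = 0. At the +x end (x = 155 to 169) an upright end board with hand slot and steel grip bar, 97 high, as wide as the board; the -x end (x = -159) is low.
- spice_jar: Small round amber-brown glass jar with pale metal lid and plain paper label, 45 mm diameter, 64 mm high (the shortest condiment). Origin: centre of its underside, z up. 0.12 kg.
- pepper: Pepper shaker of clear glass with a grey domed top, round, 90 mm high, 44 mm diameter at most (to 74 mm height), 34 mm at the top. Origin: centre of its underside, z up. 0.10 kg.
- mill: Turned wooden mill with a small steel knob on top, round, 49 mm diameter, 130 mm high with the knob (wood to 120 mm; the head from 88 to 120 mm is 48 mm across and does not turn). Origin: centre of its underside, z up. 0.16 kg.
- sauce: Green sauce bottle with an orange round cap, 151 mm high (the tallest condiment). Body oval, 34 mm along its x, 54 to 59 mm along its y, to 122 mm height; cap 43 mm diameter from 122 to 151 mm. Origin: centre of its underside, z up. 0.12 kg.
- tin: Bystander: round green tin, 75 mm diameter, 58 mm high, stands among the condiments. Origin: centre of its underside.
- mug: Bystander: spotted white mug under the wall cabinet (which fills x > 0.53 m, y = 0.07 to 0.61 m from 0.50 m above the worktop: keep the arm clear of it), 93 mm high, 92 mm across, 127 mm with its handle, which is towards its -y. Origin: centre of the underside of its 92x127 mm outline.
- teaspoon: Bystander: steel teaspoon lying flat, 138 long (x) x 28 x 12 mm. Origin: middle of its outline, on the worktop.
Things that resemble listed ones, but are neither listed nor needed, are in the scene too. What is shaped like the pepper but purple is not meant.

How it is judged:
At the end, for the whole second after the job is handed in: From the low end of the stand to the end board stand the spice jar, the pepper shaker, the mill and the sauce bottle, each within 16 mm of its well's centre along and across the row, with its underside within 4 mm of the well's floor, upright within 0.12 rad, released and at rest (x of spice_jar in the frame of stand between -0.13 and -0.098 m and y of spice_jar in the frame of stand between -0.016 and 0.016 m and z of spice_jar in the frame of stand between 0.006 and 0.014 m and angle between each of spice_jar, pepper, mill, sauce's own z axis and vertical below 0.12 rad and linear speed of each of spice_jar, pepper, mill, sauce below 0.02 m/s and angular speed of each of spice_jar, pepper, mill, sauce below 0.2 rad/s and x of pepper in the frame of stand between -0.054 and -0.022 m and y of pepper in the frame of stand between -0.016 and 0.016 m and z of pepper in the frame of stand between 0.006 and 0.014 m and x of mill in the frame of stand between 0.022 and 0.054 m and y of mill in the frame of stand between -0.016 and 0.016 m and z of mill in the frame of stand between 0.006 and 0.014 m and x of sauce in the frame of stand between 0.098 and 0.13 m and y of sauce in the frame of stand between -0.016 and 0.016 m and z of sauce in the frame of stand between 0.006 and 0.014 m); the robot touches nothing.
It fails at once if the mug, tin or teaspoon is pushed more than 30 mm from its place (distance of any of mug, tin, teaspoon from where it was at the start of the episode above 0.03 m).
It fails at once if a condiment or the mug tips over (angle between any of spice_jar, pepper, mill, sauce, mug's own z axis and vertical above 0.8 rad).
It also fails if it takes over 128 s, if anything falls off the work surface, if the arm or the gripper's body presses on something with over 40 N, if the wrist force passes 120 N, or if a joint passes its speed limit or range.

## Working session

There is one attempt and no reset: what is moved stays moved. The work goes in short steps, Python scripts to look and compute and a tool call to move; the robot and the scene stay as the last step left them, time stands still between calls to the robot, and variables do not carry over. Pictures are saved under pics/ and viewed, at most 14 in all, crops included, and the job is handed in when it is done.

Besides the shell and the picture viewer there is one more tool, called by a JSON object that holds its "api" and its "payload", one argument or row to a line. send_rows: Moves the arm, as the interface text tells. Its arguments: {"type":"object","properties":{"deltas":{"type":"string"},"newtons":{"type":"number"}},"required":["deltas"]}

```bash
mkdir -p pics; ls
cat > h.py <<'E'
import numpy as np, cv2, pickle
from rig import robot
from scipy.spatial.transform import Rotation as R
def cam(n):
    c=robot.camera(n); 
    c['R']=R.from_rotvec(np.ravel(c['rvec'])).as_matrix(); c['f']=200/np.tan(np.radians(c['fovy'])/2); return c
def cloud(c):
    v,u=np.mgrid[0:400,0:640]; 
    K=np.array([[c['f'],0,c['cx']],[0,c['f'],c['cy']],[0,0,1]])
    p=cv2.undistortPoints(np.stack([u,v],-1).reshape(-1,1,2).astype(float),K,np.array([c['k1'],0,0,0,0.])).reshape(400,640,2)
    d=c['depth']; P=np.dstack([p*d[...,None],d])
    W=(P-np.ravel(c['tvec']))@c['R']; W[d==0]=np.nan; return W
def save(c,n,box=None,s=1):
    im=c['image'][...,::-1]
    if box: im=im[box[1]:box[3],box[0]:box[2]]
    cv2.imwrite('pics/'+n+'.png',cv2.resize(im,None,fx=s,fy=s,interpolation=cv2.INTER_CUBIC))
E
python3 - <<'E'
from h import *
print(robot.get_obs())
for n in ['scene','side']:
    c=cam(n); W=cloud(c); save(c,n+'0',s=1.25); np.save(n+'W.npy',W)
    print(n,c['fovy'],c['k1'],-c['R'].T@np.ravel(c['tvec']))
    for t in ['stand','spice_jar','pepper','mill','sauce','tin','mug','teaspoon']:
        for r in robot.cut_out(n,t):
            w=W[r['region']]; w=w[~np.isnan(w[:,0])]
            if len(w): print(t,round(r['p'],2),np.round(r['box']),np.round((np.percentile(w,3,0)),3),np.round(np.percentile(w,97,0),3))
E
```

```text
pics
{'time': 0.0, 'q': array([-1.32051070e+00,  5.28471096e-01,  1.43392699e+00,  1.23471588e-05,
        1.18138851e+00, -1.78481564e-01]), 'joint_velocities': array([-7.60654849e-04,  6.61165971e-04,  1.13640820e-04, -4.51284590e-05,
       -8.13184405e-04,  4.19127500e-04]), 'joint_torque': array([-1.00592245e-04, -4.40035272e+01, -1.76595658e+01,  6.33235043e-02,
        5.81945095e-02, -1.64368016e-04]), 'position': array([ 0.25973386, -0.56782102,  0.29126059]), 'tool_rot': array([ 9.77107629e-01,  2.12742750e-01, -3.36697489e-05, -1.09646505e-03]), 'ft_force': array([0.19988091, 0.42654067, 0.04193655]), 'moment': array([-0.0186231 ,  0.01619112, -0.01728615]), 'grip_force': 0.0, 'grip_width': 0.08711533830776805}
scene 43.35063951086465 -0.13474423305981567 [-0.16060425  0.98381576  0.72556648]
stand 0.78 [284. 142. 370. 220.] [ 0.387 -0.27   0.003] [ 0.701 -0.068  0.087]
spice_jar 0.92 [284. 236. 305. 267.] [0.392 0.161 0.   ] [0.432 0.204 0.065]
pepper 0.97 [285. 187. 299. 223.] [0.517 0.001 0.003] [0.547 0.031 0.087]
pepper 0.96 [318. 200. 336. 238.] [0.396 0.012 0.006] [
[... 374 characters left out ...]
.81604426 0.74503713]
stand 0.64 [271. 134. 362. 211.] [ 0.395 -0.268  0.003] [ 0.704 -0.072  0.087]
spice_jar 0.92 [286. 245. 306. 276.] [0.395 0.166 0.002] [0.433 0.204 0.065]
pepper 0.89 [318. 203. 335. 234.] [0.399 0.014 0.007] [0.433 0.039 0.088]
pepper 0.64 [278. 191. 293. 223.] [0.521 0.008 0.006] [0.552 0.031 0.088]
mill 0.79 [361. 130. 376. 169.] [ 0.416 -0.372  0.005] [ 0.455 -0.346  0.12 ]
sauce 0.68 [333. 106. 351. 151.] [ 0.535 -0.77  -0.102] [ 0.711 -0.397  0.15 ]
tin 0.66 [255. 217. 288. 253.] [0.493 0.09  0.003] [0.561 0.158 0.057]
mug 0.55 [184. 240. 230. 291.] [0.542 0.262 0.012] [0.625 0.347 0.093]
teaspoon 0.78 [316. 249. 357. 275.] [0.286 0.098 0.   ] [0.4   0.145 0.009]
```

Run:
```python
from h import *
c=cam('scene'); save(c,'crop_s',(170,90,400,290),3.4)
c=cam('side'); save(c,'crop_d',(170,90,400,290),3.4)
```

```text
(no output)
```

View pics/crop_s.png

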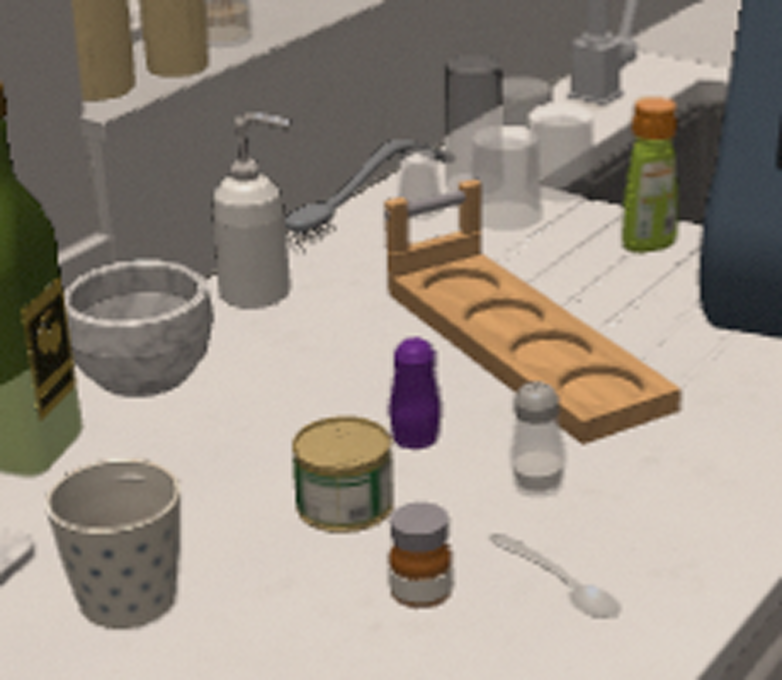

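View pics/crop_d.png

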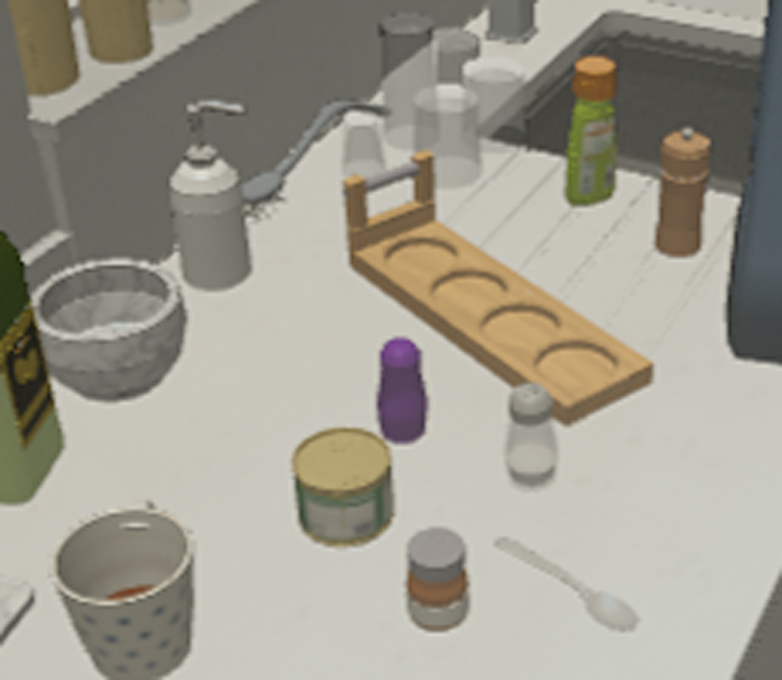

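The scene crop shows the stand, with its end board at the far end (full-frame px ~300,160) and its low end near (365,210). The condiments are the clear pepper (328,218), amber jar (294,251), sauce (361,141), and the mill (side view 369,150).

These could be mistaken for the things I want:
- **Pepper:** the purple shaker at scene (292,205), and a white or glass thing at (293,145). I choose the clear one at (328,218).
- **Sauce:** the big green bottle at (175,190). I choose the orange-capped one.
- **Jar:** none near it.

The crops confirm these choices. Next I fit exact poses.

```bash
cat > fit.py <<'E'
from h import *
from scipy.optimize import least_squares
Ws={n:np.load(n+'W.npy') for n in ['scene','side']}
def near(W,x,y,r,z0,z1):
    P=W.reshape(-1,3); return P[(np.hypot(P[:,0]-x,P[:,1]-y)<r)&(P[:,2]>z0)&(P[:,2]<z1)]
def circ(P,r,g):
    return least_squares(lambda c:np.hypot(P[:,0]-c[0],P[:,1]-c[1])-r,g,loss='soft_l1',f_scale=.002).x
if __name__=='__main__':
  for nm,x,y,r,z0,z1 in [('jar',.413,.183,.0225,.008,.058),('pepper',.413,.022,.022,.01,.07),('mill',.435,-.365,.0245,.008,.115),('mill head',.435,-.365,.024,.095,.112),('sauce cap',.55,-.42,.0215,.126,.146),('tin',.527,.123,.0375,.006,.05)]:
    for n in Ws:
        P=near(Ws[n],x,y,.05,z0,z1)
        if len(P)>10: print(nm,n,len(P),np.round(circ(P,r,[x+.01,y-.015]),4))
  for n in Ws:
    P=near(Ws[n],.55,-.42,.05,.02,.11)
    f=lambda c:np.hypot(((P[:,0]-c[0])*np.cos(c[2])+(P[:,1]-c[1])*np.sin(c[2]))/.017,(-(P[:,0]-c[0])*np.sin(c[2])+(P[:,1]-c[1])*np.cos(c[2]))/.028)-1
    for g in np.arange(0,3.1,.5):
        s=least_squares(f,[.55,-.42,g],loss='soft_l1',f_scale=.1); print('sauce',n,len(P),np.round(s.x[:2],4),round(s.x[2]%np.pi,3),round(s.cost,3))
    P=Ws[n].reshape(-1,3); P=P[(P[:,2]>.019)&(P[:,2]<.0245)&(P[:,0]>.35)&(P[:,0]<.74)&(P[:,1]>-.31)&(P[:,1]<-.03)]
    # keep largest cluster along row
    print('stand',n,len(P),cv2.minAreaRect((P[:,:2]*1000).astype(np.float32)))
    Q=Ws[n].reshape(-1,3); Q=Q[(Q[:,2]>.03)&(Q[:,2]<.1)&(Q[:,0]>.6)&(Q[:,0]<.76)&(Q[:,1]>-.35)&(Q[:,1]<-.03)]
    print('board',len(Q),np.round(np.percentile(Q,[2,50,98],axis=0),3).tolist())
    # overall obstacles near
E
python3 fit.py
```

```text
jar scene 320 [0.3918 0.2106]
jar side 288 [0.3983 0.2141]
pepper scene 310 [0.4179 0.0143]
pepper side 276 [0.421  0.0151]
mill side 402 [ 0.4382 -0.3738]
mill head side 71 [ 0.438  -0.3729]
sauce cap scene 75 [ 0.5534 -0.4271]
sauce cap side 75 [ 0.5564 -0.4248]
tin scene 428 [0.5272 0.1194]
tin side 369 [0.5302 0.1206]
sauce scene 376 [ 0.5506 -0.4296] 2.813 3.08
sauce scene 376 [ 0.5506 -0.4296] 2.813 3.08
sauce scene 376 [ 0.5506 -0.4296] 2.813 3.08
sauce scene 376 [ 0.5506 -0.4296] 2.813 3.08
sauce scene 376 [ 0.5506 -0.4296] 2.813 3.08
sauce scene 376 [ 0.5506 -0.4296] 2.813 3.08
sauce scene 376 [ 0.5506 -0.4296] 2.813 3.08
stand scene 850 ((539.5022583007812, -167.26870727539062), (104.12452697753906, 329.01715087890625), 64.97440338134766)
board 428 [[0.658, -0.279, 0.032], [0.682, -0.233, 0.062], [0.708, -0.188, 0.097]]
sauce side 333 [ 0.5554 -0.4269] 2.754 2.052
sauce side 333 [ 0.5554 -0.4269] 2.754 2.052
sauce side 333 [ 0.5554 -0.4269] 2.754 2.052
sauce side 333 [ 0.5554 -0.4269] 2.754 2.052
sauce side 333 [ 0.5554 -0.4269] 2.754 2.052
sauce side 333 [ 0.5554 -0.4269] 2.754 2.052
sauce side 333 [ 0.5554 -0.4269] 2.754 2.052
stand side 929 ((543.9343872070312, -166.2483673095703), (104.1532974243164, 324.3523864746094), 64.78456115722656)
board 397 [[0.662, -0.276, 0.031], [0.687, -0.229, 0.062], [0.712, -0.188, 0.097]]
```

```bash
cat > plan.py <<'E'
import sys
from h import *
def plan(tgts,g,step=45):
    o=robot.get_obs(); p=o['position']; Rm=R.from_quat(o['tool_rot']); 
    print('t',o['time'],'p',np.round(p,4),'tilt',np.round(np.degrees((Rm*R.from_rotvec([np.pi,0,0]).inv()).as_rotvec()),1),'w',round(o['grip_width'],4))
    for x,y,z,yaw in tgts:
        Rt=R.from_euler('z',yaw,degrees=True)*R.from_rotvec([np.pi,0,0])
        rv=(Rm.inv()*Rt).as_rotvec(degrees=True); d=np.array([x,y,z])-p
        n=int(max(np.ceil(np.linalg.norm(d)*1000/step),np.ceil(np.linalg.norm(rv)/10),1))
        rows=[]; q=Rm
        for i in range(n):
            s=q.inv().apply(d*1000/n); rows.append(' '.join('%g'%v for v in np.r_[np.round(s,1),np.round(rv/n,2),g])); q=q*R.from_rotvec(rv/n,degrees=True)
        print(n,'; '.join(rows)); p=np.array([x,y,z]); Rm=Rt
if __name__=='__main__':
    a=sys.argv[1:]; plan([tuple(map(float,s.split(','))) for s in a[1:]],float(a[0]))
E
python3 plan.py 1 .52,-.25,.42,-25
python3 - <<'E'
from fit import *
for n in Ws:
    P=near(Ws[n],.413,.183,.06,.055,.07); print('jar lid',len(P),P.mean(0), (P.min(0)+P.max(0))/2)
    P=near(Ws[n],.413,.183,.06,.01,.055); print(P.min(0),P.max(0)); print(least_squares(lambda c:np.hypot(P[:,0]-c[0],P[:,1]-c[1])-.0225,[.415,.18]).x)
E
```

```text
t 1.0 p [ 0.2599 -0.5684  0.2923] tilt [-0.   0.  24.6] w 0.0872
10 36.9 -18.1 -12.8 0 0 4.96 1; 35.2 -21.3 -12.8 0 0 4.96 1; 33.2 -24.2 -12.8 0 0 4.96 1; 31 -27 -12.8 0 0 4.96 1; 28.6 -29.6 -12.8 0 0 4.96 1; 25.9 -31.9 -12.8 0 0 4.96 1; 23 -34.1 -12.8 0 0 4.96 1; 20 -35.9 -12.8 0 0 4.96 1; 16.8 -37.5 -12.8 0 0 4.96 1; 13.5 -38.8 -12.8 0 0 4.96 1
jar lid 180 [0.41102081 0.18464452 0.06212469] [0.41261852 0.18179778 0.06110085]
[0.39007512 0.16852275 0.01000851] [0.43274544 0.20545077 0.0549243 ]
[0.41498642 0.17920005]
jar lid 199 [0.41562705 0.18527806 0.06271534] [0.41672395 0.18338472 0.0611609 ]
[0.39361536 0.16887799 0.01024136] [0.43806519 0.20556836 0.05489969]
[0.41783662 0.1799046 ]
```

{"api": "send_rows", "payload": {
  "deltas": "37 -18 -13 0 0 5 1; 35 -21 -13 0 0 5 1; 33 -24 -13 0 0 5 1; 31 -27 -13 0 0 5 1; 28.5 -29.5 -13 0 0 5 1; 26 -32 -13 0 0 5 1; 23 -34 -13 0 0 5 1; 20 -36 -13 0 0 5 1; 17 -37.5 -13 0 0 5 1; 13.5 -39 -13 0 0 4.6 1"
}}

```text
time: 2.25
position: [0.5219, -0.2503, 0.4228]
tool_rot: [0.976, -0.218, 0.0, 0.0]
ft_force: [0.6, -1.0, -0.2]
grip_width: 0.087
grip_force: 0.0
```

Run:
```python
from h import *
c=cam('wrist'); W=cloud(c); save(c,'w1',s=1.25); np.save('w1W.npy',W); np.save('w1.npy',c['image']);o=robot.get_obs(); print(o['position'],o['q'],'cam',-c['R'].T@np.ravel(c['tvec']),c['R'][2],c['f'],c['k1'])
```

```text
[ 0.52511164 -0.24666714  0.42485896] [-0.63380935  0.34041796  1.37091478  0.00523825  1.42590955  1.37374914] cam [ 0.58810084 -0.28158029  0.51567045] [-0.24035022  0.11281535 -0.96410812] 347.325073552108 -0.07757214157650755
```

View pics/w1.png

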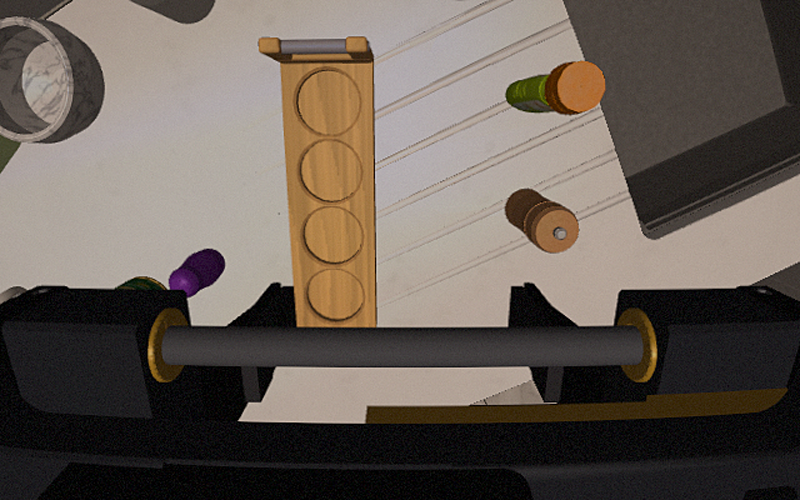

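The wrist view shows the stand's four wells at full-frame px (263,82), (265,136), (266,189) and (268,236), with the end board at the top. The sauce cap is at (462,70) and the mill knob at (447,186).

Run:
```python
from h import *
from fit import circ
W=np.load('w1W.npy'); im=np.load('w1.npy')
reg=np.zeros((400,640),bool); reg[48:262,222:305]=1
z=W[...,2]
fl=(reg&(z>.004)&(z<.0155)).astype(np.uint8)
fl=cv2.morphologyEx(fl,cv2.MORPH_OPEN,np.ones((3,3)))
n,l,s,ce=cv2.connectedComponentsWithStats(fl)
for i in range(1,n):
    if s[i,4]>300:
        P=W[l==i]; cc,r=cv2.minEnclosingCircle((P[:,:2]*1000).astype(np.float32)); print('well',s[i],np.round(P.mean(0),4),np.round(cc,1),r)
P=W[reg&(z>.018)&(z<.026)]; print(len(P),cv2.minAreaRect((P[:,:2]*1000).astype(np.float32)),np.median(P[:,2]))
h=im.astype(float)
print('table z',np.nanmedian(z[150:200,330:380]),z[180:184,264:267].ravel())
for nm,u,v,h0,h1 in [('cap',462,70,.145,.157),('mill',447,186,.114,.124)]:
    m=np.zeros((400,640),bool); m[v-35:v+35,u-35:u+35]=1; P=W[m&(z>h0)&(z<h1)]
    cc,r=cv2.minEnclosingCircle((P[:,:2]*1000).astype(np.float32)); print(nm,len(P),np.round(P.mean(0),4),cc,r)
m=np.zeros((400,640),bool); m[50:95,390:490]=1; P=W[m&(z>.03)&(z<.115)]; np.save('sauce_w.npy',P); print(P.min(0),P.max(0))
```

```text
well [ 238   56   49   52 1981] [ 0.6445 -0.2164  0.0105] [ 643.5 -217. ] 35.29385757446289
well [ 240  112   48   49 1833] [ 0.5749 -0.1833  0.0105] [ 575.  -183.5] 35.296913146972656
well [ 243  166   47   45 1608] [ 0.5053 -0.1502  0.0106] [ 505.3 -150.7] 35.05690002441406
well [ 246  216   45   41 1433] [ 0.4354 -0.1168  0.0106] [ 435.8 -117.3] 34.93484878540039
7565 ((541.590087890625, -168.09104919433594), (101.19094848632812, 312.0567321777344), 64.61270141601562) 0.022251653947401157
table z 0.0004644051424785055 [0.00976826 0.0103829  0.01042278 0.00932492 0.00777916 0.01105471
 0.00869971 0.01059139 0.00951085 0.00955535 0.0098567  0.00899158]
cap 1328 [ 0.5543 -0.4246  0.1514] (554.1612548828125, -425.50006103515625) 21.11617660522461
mill 965 [ 0.4376 -0.372   0.1186] (436.21112060546875, -372.6624450683594) 22.422649383544922
[ 0.53441359 -0.42498957  0.03062948] [ 0.57555872 -0.39941602  0.1113372 ]
```

```bash
python3 plan.py 0.85 .4155,.18,.25,-25.5 .4155,.18,.096,-25.5
```

```text
t 2.3 p [ 0.5251 -0.2467  0.4249] tilt [  0.2  -0.4 -25.1] w 0.0867
11 -25.5 -30.8 15.9 -0.02 -0.03 0.04 0.85; -25.6 -30.8 15.9 -0.02 -0.03 0.04 0.85; -25.6 -30.8 15.9 -0.02 -0.03 0.04 0.85; -25.6 -30.8 15.9 -0.02 -0.03 0.04 0.85; -25.6 -30.8 15.9 -0.02 -0.03 0.04 0.85; -25.6 -30.8 15.9 -0.02 -0.03 0.04 0.85; -25.6 -30.8 15.9 -0.02 -0.03 0.04 0.85; -25.6 -30.8 15.9 -0.02 -0.03 0.04 0.85; -25.7 -30.8 15.9 -0.02 -0.03 0.04 0.85; -25.7 -30.7 15.9 -0.02 -0.03 0.04 0.85; -25.7 -30.7 15.9 -0.02 -0.03 0.04 0.85
4 0 -0 38.5 0 0 0 0.85; 0 -0 38.5 0 0 0 0.85; 0 -0 38.5 0 0 0 0.85; 0 -0 38.5 0 0 0 0.85
```

{"api": "send_rows", "payload": {
  "deltas": "-31.3 -37.6 19.4 0 0 0 0.85; -31.3 -37.6 19.4 0 0 0 0.85; -31.3 -37.6 19.4 0 0 0 0.85; -31.3 -37.6 19.4 0 0 0 0.85; -31.3 -37.6 19.4 0 0 0 0.85; -31.3 -37.6 19.4 0 0 0 0.85; -31.3 -37.6 19.4 0 0 0 0.85; -31.3 -37.6 19.4 0 0 0 0.85; -31.3 -37.6 19.4 0 0 0.5 0.85; 0 0 0 0 0 0 0.85"
}}

```text
time: 3.55
position: [0.407, 0.1766, 0.2465]
tool_rot: [0.976, -0.218, -0.002, 0.001]
ft_force: [0.2, -0.8, 0.9]
grip_width: 0.074
grip_force: 0.0
```

```bash
python3 - <<'E'
from h import *
c=cam('wrist'); W=cloud(c); z=W[...,2]
for r in robot.cut_out('wrist','spice_jar'):
    P=W[r['region']&(z>.058)&(z<.07)]
    if len(P)>5: print(r['p'],r['box'],len(P),P.mean(0),cv2.minEnclosingCircle((P[:,:2]*1000).astype(np.float32)))
E
python3 plan.py 0.85 .4155,.18,.096,-25.5
```

```text
0.93 [292.6, 147.1, 340.1, 207.0] 1897 [0.41604189 0.17991761 0.06435074] ((415.3374938964844, 180.13328552246094), 20.49992561340332)
0.72 [269.8, 0.3, 371.3, 71.0] 257 [0.51300935 0.12668564 0.05864838] ((528.1021728515625, 119.56903839111328), 37.34228515625)
t 3.65 p [0.4093 0.1746 0.2477] tilt [ -0.   -0.  -25.4] w 0.074
4 0.8 -1.9 37.9 0 -0.01 0.02 0.85; 0.8 -1.9 37.9 0 -0.01 0.02 0.85; 0.8 -1.9 37.9 0 -0.01 0.02 0.85; 0.8 -1.9 37.9 0 -0.01 0.02 0.85
```

{"api": "send_rows", "payload": {
  "deltas": "3.3 -7.5 0 0 0 0 0.85; 0 0 35 0 0 0 0.85; 0 0 40 0 0 0 0.85; 0 0 40 0 0 0 0.85; 0 0 36 0 0 0 0.85; 0 0 0 0 0 0 0.85; 0 0 0 0 0 0 0; 0 0 0 0 0 0 0; 0 0 0 0 0 0 0; 0 0 0 0 0 0 0",
  "newtons": 15
}}

```text
time: 4.9
position: [0.4159, 0.1799, 0.0975]
tool_rot: [0.975, -0.221, 0.001, -0.0]
ft_force: [-0.8, 0.4, 5.3]
grip_width: 0.0437
grip_force: 15.0
```

```bash
python3 plan.py 0 .4155,.18,.25,-25.5 .4355,-.117,.25,-25.5 .4355,-.117,.109,-25.5
```

```text
t 4.9 p [0.4159 0.1799 0.0975] tilt [  0.   -0.1 -25.5] w 0.0437
4 -0 -0 -38.1 -0.02 -0.02 -0.01 0; -0 -0 -38.1 -0.02 -0.02 -0.01 0; -0.1 -0 -38.1 -0.02 -0.02 -0.01 0; -0.1 0 -38.1 -0.02 -0.02 -0.01 0
7 20.8 37.1 0 0 0 0 0; 20.8 37.1 0 0 0 0 0; 20.8 37.1 0 0 0 0 0; 20.8 37.1 0 0 0 0 0; 20.8 37.1 0 0 0 0 0; 20.8 37.1 0 0 0 0 0; 20.8 37.1 0 0 0 0 0
4 0 -0 35.2 0 0 0 0; 0 -0 35.2 0 0 0 0; 0 -0 35.2 0 0 0 0; 0 -0 35.2 0 0 0 0
```

{"api": "send_rows", "payload": {
  "deltas": "0 0 -40 0 0 0 0; 0 0 -40 0 0 0 0; 0 0 -40 0 0 0 0; 20.8 37.1 0 0 0 0 0; 20.8 37.1 0 0 0 0 0; 20.8 37.1 0 0 0 0 0; 20.8 37.1 0 0 0 0 0; 20.8 37.1 0 0 0 0 0; 20.8 37.1 0 0 0 0 0; 20.8 37.1 0 0 0 0 0"
}}

```text
time: 6.15
position: [0.4344, -0.1185, 0.2167]
tool_rot: [0.975, -0.221, -0.0, -0.0]
ft_force: [0.8, -0.4, -1.7]
grip_width: 0.044
grip_force: 15.0
```

{"api": "send_rows", "payload": {
  "deltas": "0 0 0 0 0 0 0; 0 0 0 0 0 0 0; 0 0 0 0 0 0 0"
}}

```text
time: 6.52
position: [0.4342, -0.116, 0.2165]
tool_rot: [0.975, -0.22, -0.001, -0.0]
ft_force: [-0.5, -0.4, -1.9]
grip_width: 0.044
grip_force: 15.0
```

```bash
python3 plan.py 0 .4355,-.117,.1105,-25.5
```

```text
t 6.525 p [ 0.4342 -0.116   0.2165] tilt [  0.    0.1 -25.4] w 0.044
3 0.6 0.1 35.3 -0.01 0.03 0.02 0; 0.6 0.1 35.3 -0.01 0.03 0.02 0; 0.6 0.1 35.3 -0.01 0.03 0.02 0
```

{"api": "send_rows", "payload": {
  "deltas": "1 0.5 30 0 0 0 0; 1 0 40 0 0 0 0; 0 0 22 0 0 0 0; 0 0 10 0 0 0 0; 0 0 5 0 0 0 0; 0 0 1 0 0 0 0; 0 0 0 0 0 0 0"
}}

```text
time: 7.4
position: [0.4368, -0.1188, 0.1093]
tool_rot: [0.975, -0.221, 0.001, 0.0]
ft_force: [0.1, 1.1, -1.4]
grip_width: 0.0437
grip_force: 15.0
```

{"api": "send_rows", "payload": {
  "deltas": "0 0 1.5 0 0 0 0; 0 0 0 0 0 0 0; 0 0 0 0 0 0 0.85; 0 0 0 0 0 0 0.85; 0 0 0 0 0 0 0.85; 0 0 0 0 0 0 0.85; 0 0 -30 0 0 0 0.85; 0 0 -45 0 0 0 0.85; 0 0 -45 0 0 0 0.85; 0 0 -20 0 0 0 0.85"
}}

```text
time: 8.65
position: [0.437, -0.119, 0.2495]
tool_rot: [0.975, -0.221, 0.002, 0.001]
ft_force: [-0.5, 1.6, -1.5]
grip_width: 0.0739
grip_force: 0.0
```

```bash
python3 plan.py 0.85 .4185,.0147,.25,-25.5
```

```text
t 8.65 p [ 0.437  -0.119   0.2495] tilt [ -0.1  -0.2 -25.5] w 0.0739
3 -24.8 -37.5 -0.3 0.01 -0.08 -0.01 0.85; -24.8 -37.5 -0.2 0.01 -0.08 -0.01 0.85; -24.8 -37.6 -0.2 0.01 -0.08 -0.01 0.85
```

{"api": "send_rows", "payload": {
  "deltas": "-24.8 -37.5 0 0 0 0 0.85; -24.8 -37.5 0 0 0 0 0.85; -24.8 -37.5 0 0 0 0 0.85; 0 0 0 0 0 0 0.85; 0 0 0 0 0 0 0.85"
}}

```text
time: 9.28
position: [0.4181, 0.0146, 0.2472]
tool_rot: [0.975, -0.221, 0.0, 0.0]
ft_force: [-0.4, -0.2, 1.1]
grip_width: 0.0737
grip_force: 0.0
```

```bash
python3 - <<'E'
from h import *
c=cam('wrist'); W=cloud(c); z=W[...,2]; save(c,'w2',s=1.25)
for t,a,b in [('pepper',.07,.1),('spice_jar',.07,.08)]:
  for r in robot.cut_out('wrist',t):
    P=W[r['region']&(z>a)&(z<b)]
    if len(P)>5: print(t,r['p'],np.round(r['box']),len(P),P.mean(0),P[:,2].max(),cv2.minEnclosingCircle((P[:,:2]*1000).astype(np.float32)))
E
python3 plan.py 0.85 .4185,.0147,.106,-25.5
```

```text
pepper 0.87 [238.  18. 294.  77.] 1895 [0.53652189 0.00550416 0.08524163] 0.09180602763785164 ((538.1531372070312, 6.493870735168457), 17.27022933959961)
pepper 0.65 [296. 159. 342. 214.] 1485 [0.42187546 0.01501047 0.08497773] 0.09189156177204558 ((419.5329895019531, 16.08344078063965), 17.288856506347656)
spice_jar 0.56 [425.  74. 496. 127.] 2261 [ 0.43670589 -0.11782061  0.07425615] 0.0767502772198168 ((436.3516540527344, -118.5993423461914), 20.63289451599121)
t 9.425 p [0.4183 0.0138 0.2472] tilt [ -0.   -0.  -25.6] w 0.0738
4 -0.1 -0.2 35.3 0 -0.01 -0.03 0.85; -0.1 -0.2 35.3 0 -0.01 -0.03 0.85; -0.1 -0.2 35.3 0 -0.01 -0.03 0.85; -0.1 -0.2 35.3 0 -0.01 -0.03 0.85
```

View pics/w2.png

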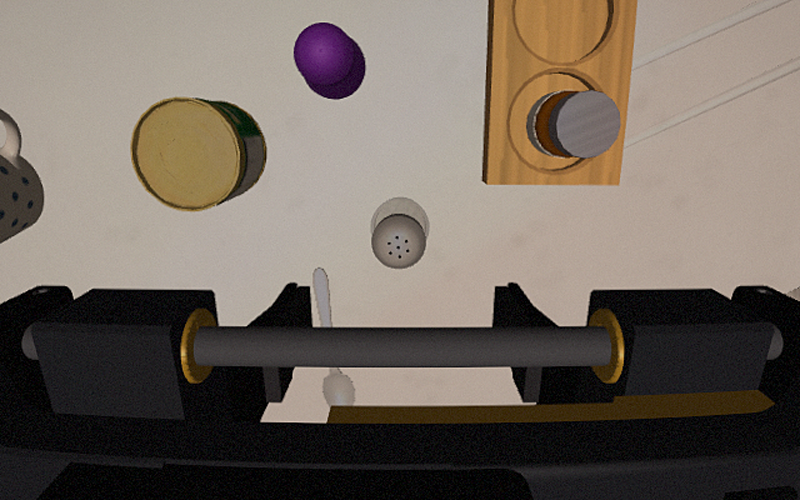

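The jar is seated: its lid is at z 0.074, within 2 mm of the well centre. The clear pepper is at full-frame px (319,190), and the purple one at (264,45) is left alone.

{"api": "send_rows", "payload": {
  "deltas": "1 -2 20 0 0 0 0.85; 0 0 40 0 0 0 0.85; 0 0 45 0 0 0 0.85; 0 0 41 0 0 0 0.85; 0 0 0 0 0 0 0.85; 0 0 0 0 0 0 0; 0 0 0 0 0 0 0; 0 0 0 0 0 0 0; 0 0 0 0 0 0 0"
}}

```text
time: 10.55
position: [0.4199, 0.0162, 0.1021]
tool_rot: [0.975, -0.221, 0.001, 0.0]
ft_force: [0.2, -1.0, 0.2]
grip_width: 0.0418
grip_force: 0.4
```

```bash
python3 plan.py 0 .42,.0155,.25,-25.5 .505,-.1503,.25,-25.5
```

```text
t 10.55 p [0.4199 0.0162 0.1021] tilt [ -0.   -0.1 -25.5] w 0.0418
4 0.2 0.1 -37 -0.01 -0.03 -0.01 0; 0.2 0.1 -37 -0.01 -0.03 -0.01 0; 0.1 0.2 -37 -0.01 -0.03 -0.01 0; 0.1 0.2 -37 -0.01 -0.03 -0.01 0
5 29.6 22.6 0 0 0 0 0; 29.6 22.6 0 0 0 0 0; 29.6 22.6 0 0 0 0 0; 29.6 22.6 0 0 0 0 0; 29.6 22.6 0 0 0 0 0
```

{"api": "send_rows", "payload": {
  "deltas": "0 0 0 0 0 0 0; 0 0 0 0 0 0 0; 0 0 -40 0 0 0 0; 0 0 -40 0 0 0 0; 0 0 -40 0 0 0 0; 37.1 28.3 0 0 0 0 0; 37.1 28.3 0 0 0 0 0; 37.1 28.3 0 0 0 0 0; 37.1 28.3 0 0 0 0 0; 0 0 0 0 0 0 0"
}}

```text
time: 11.8
position: [0.5066, -0.1531, 0.2212]
tool_rot: [0.975, -0.223, 0.002, 0.001]
ft_force: [-0.3, 0.2, -0.7]
grip_width: 0.0403
grip_force: 14.8
```

{"api": "send_rows", "payload": {
  "deltas": "0 0 0 0 0 0 0; 0 0 0 0 0 0 0"
}}

```text
time: 12.05
position: [0.5035, -0.1484, 0.2208]
tool_rot: [0.975, -0.22, -0.001, -0.0]
ft_force: [-0.1, 0.3, -1.2]
grip_width: 0.0406
grip_force: 14.8
```

```bash
python3 plan.py 0 .505,-.1503,.1125,-25.5
```

```text
t 12.05 p [ 0.5035 -0.1484  0.2208] tilt [  0.    0.1 -25.5] w 0.0406
3 0.8 0.4 36.1 -0.01 0.04 0.01 0; 0.8 0.4 36.1 -0.01 0.04 0.01 0; 0.8 0.4 36.1 -0.01 0.04 0.01 0
```

{"api": "send_rows", "payload": {
  "deltas": "1 0.5 30 0 0 0 0; 1 0 40 0 0 0 0; 0 0 22 0 0 0 0; 0 0 10 0 0 0 0; 0 0 5 0 0 0 0; 0 0 1.5 0 0 0 0; 0 0 0 0 0 0 0; 0 0 0 0 0 0 0"
}}

```text
time: 13.05
position: [0.5065, -0.1513, 0.1133]
tool_rot: [0.975, -0.221, 0.001, 0.0]
ft_force: [0.4, 0.3, -1.7]
grip_width: 0.0402
grip_force: 14.8
```

{"api": "send_rows", "payload": {
  "deltas": "0 0 1.3 0 0 0 0; 0 0 0 0 0 0 0; 0 0 0 0 0 0 0.8; 0 0 0 0 0 0 0.8; 0 0 0 0 0 0 0.8; 0 0 0 0 0 0 0.8; 0 0 -30 0 0 0 0.8; 0 0 -45 0 0 0 0.8; 0 0 -45 0 0 0 0.8; 0 0 -45 0 0 0 0.8"
}}

```text
time: 14.3
position: [0.5059, -0.151, 0.2776]
tool_rot: [0.975, -0.221, -0.0, -0.0]
ft_force: [1.2, -0.6, 0.1]
grip_width: 0.0694
grip_force: 0.0
```

```bash
python3 plan.py 0.8 .4375,-.3725,.29,-25.5
```

```text
t 14.3 p [ 0.5059 -0.151   0.2776] tilt [  0.    0.  -25.5] w 0.0694
6 5.6 38.2 -2.1 -0 0 -0.01 0.8; 5.6 38.2 -2.1 -0 0 -0.01 0.8; 5.6 38.2 -2.1 -0 0 -0.01 0.8; 5.6 38.2 -2.1 -0 0 -0.01 0.8; 5.6 38.2 -2.1 -0 0 -0.01 0.8; 5.6 38.2 -2.1 -0 0 -0.01 0.8
```

{"api": "send_rows", "payload": {
  "deltas": "6.7 45.8 -2 0 0 0 0.85; 6.7 45.8 -2 0 0 0 0.85; 6.7 45.8 -2 0 0 0 0.85; 6.7 45.8 -2 0 0 0 0.85; 6.8 45.8 -2 0 0 0 0.85; 0 0 0 0 0 0 0.85; 0 0 0 0 0 0 0.85; 0 0 0 0 0 0 0.85"
}}

```text
time: 15.3
position: [0.438, -0.3707, 0.2861]
tool_rot: [0.975, -0.22, -0.0, -0.001]
ft_force: [0.5, -0.5, -0.0]
grip_width: 0.0736
grip_force: 0.0
```

```bash
python3 - <<'E'
from h import *
c=cam('wrist'); W=cloud(c); z=W[...,2]; save(c,'w3',s=1.25)
for t,a,b in [('mill',.114,.124),('pepper',.085,.105),('sauce',.145,.157)]:
  for r in robot.cut_out('wrist',t):
    P=W[r['region']&(z>a)&(z<b)]
    if len(P)>5: print(t,r['p'],np.round(r['box']),len(P),P.mean(0),P[:,2].max(),cv2.minEnclosingCircle((P[:,:2]*1000).astype(np.float32)))
E
python3 plan.py 0.85 .4375,-.3725,.155,-25.5
```

```text
mill 0.95 [295. 145. 353. 224.] 2200 [ 0.43700228 -0.37393579  0.11861688] 0.12388233142377045 ((435.6363830566406, -373.33740234375), 22.46086883544922)
pepper 0.91 [ 57. 182. 136. 235.] 928 [ 0.50784709 -0.15807554  0.09435019] 0.10074300206051738 ((507.1258544921875, -152.87924194335938), 17.386850357055664)
sauce 0.56 [288.   0. 355.  60.] 2283 [ 0.54703512 -0.42290423  0.1514731 ] 0.1542079268175454 ((552.474853515625, -425.4141540527344), 20.13811492919922)
t 15.5 p [ 0.4382 -0.3713  0.2864] tilt [  0.    0.  -25.5] w 0.074
3 -0 0.5 43.8 -0 0 0.02 0.85; -0.1 0.5 43.8 -0 0 0.02 0.85; -0.1 0.5 43.8 -0 0 0.02 0.85
```

View pics/w3.png

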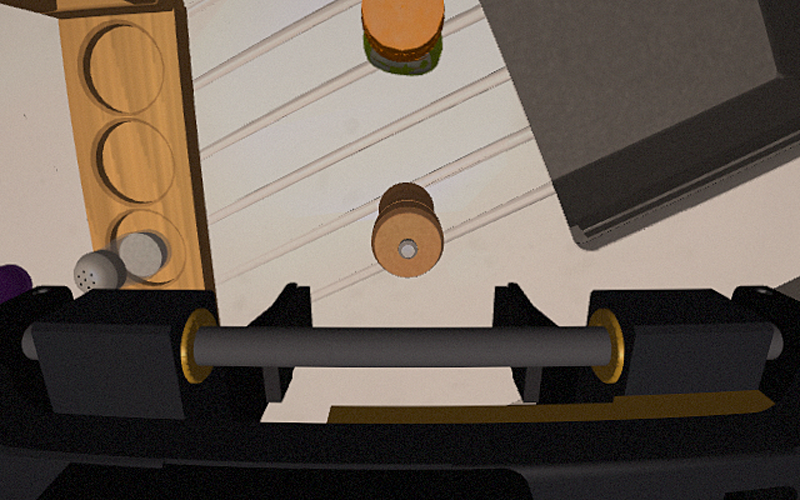

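The pepper is seated (top at z 0.10, centre (0.507,-0.153)). The mill knob is at full-frame px (326,198) and the sauce cap at (322,20).

{"api": "send_rows", "payload": {
  "deltas": "-0.5 2 40 0 0 0 0.85; 0 0 45 0 0 0 0.85; 0 0 44 0 0 0 0.85; 0 0 0 0 0 0 0.85; 0 0 0 0 0 0 0; 0 0 0 0 0 0 0; 0 0 0 0 0 0 0; 0 0 0 0 0 0 0; 0 0 0 0 0 0 0",
  "newtons": 18
}}

```text
time: 16.62
position: [0.4371, -0.3743, 0.1587]
tool_rot: [0.975, -0.221, 0.001, 0.001]
ft_force: [0.1, 1.1, 6.5]
grip_width: 0.047
grip_force: 18.0
```

```bash
python3 plan.py 0 .4368,-.3735,.29,-25.5 .575,-.1834,.29,-25.5
```

```text
t 16.625 p [ 0.4371 -0.3743  0.1587] tilt [ -0.1  -0.1 -25.5] w 0.047
3 -0.1 -0.2 -43.8 0.02 -0.04 -0.01 0; -0.1 -0.2 -43.8 0.02 -0.04 -0.01 0; -0.2 -0.2 -43.8 0.02 -0.04 -0.01 0
6 7.1 -38.5 -0 0 0 0 0; 7.1 -38.5 -0 0 0 0 0; 7.1 -38.5 -0 0 0 0 0; 7.1 -38.5 -0 0 0 0 0; 7.1 -38.5 -0 0 0 0 0; 7.1 -38.5 -0 0 0 0 0
```

{"api": "send_rows", "payload": {
  "deltas": "0 0 -40 0 0 0 0; 0 0 -45 0 0 0 0; 0 0 -40 0 0 0 0; 7.1 -38.5 0 0 0 0 0; 7.1 -38.5 0 0 0 0 0; 7.1 -38.5 0 0 0 0 0; 7.1 -38.5 0 0 0 0 0; 7.1 -38.5 0 0 0 0 0; 7.1 -38.5 0 0 0 0 0; 0 0 0 0 0 0 0"
}}

```text
time: 17.88
position: [0.5753, -0.1812, 0.2819]
tool_rot: [0.976, -0.219, -0.0, -0.0]
ft_force: [0.2, -0.4, -1.1]
grip_width: 0.0473
grip_force: 18.0
```

{"api": "send_rows", "payload": {
  "deltas": "0 0 0 0 0 0 0; 0 0 0 0 0 0 0"
}}

```text
time: 18.12
position: [0.5739, -0.1847, 0.2822]
tool_rot: [0.975, -0.222, -0.0, 0.0]
ft_force: [0.5, 0.3, -0.9]
grip_width: 0.0471
grip_force: 18.0
```

```bash
python3 plan.py 0 .575,-.1834,.1687,-25.5
```

```text
t 18.125 p [ 0.5739 -0.1847  0.2822] tilt [ -0.    0.  -25.6] w 0.0471
3 0.2 -0.5 37.8 0.01 0.01 -0.04 0; 0.2 -0.5 37.8 0.01 0.01 -0.04 0; 0.2 -0.5 37.8 0.01 0.01 -0.04 0
```

{"api": "send_rows", "payload": {
  "deltas": "0.5 -0.5 30 0 0 0 0; 0 0 40 0 0 0 0; 0 0 25 0 0 0 0; 0 0 10 0 0 0 0; 0 0 5 0 0 0 0; 0 0 2.5 0 0 0 0; 0 0 0 0 0 0 0; 0 0 0 0 0 0 0"
}}

```text
time: 19.12
position: [0.5756, -0.1837, 0.1706]
tool_rot: [0.975, -0.221, 0.001, 0.0]
ft_force: [-0.5, -0.2, -1.7]
grip_width: 0.0469
grip_force: 18.0
```

{"api": "send_rows", "payload": {
  "deltas": "0 0 1.7 0 0 0 0; 0 0 0 0 0 0 0; 0 0 0 0 0 0 0.85; 0 0 0 0 0 0 0.85; 0 0 0 0 0 0 0.85; 0 0 0 0 0 0 0.85; 0 0 -30 0 0 0 0.85; 0 0 -45 0 0 0 0.85; 0 0 -45 0 0 0 0.85; 0 0 -30 0 0 0 0.85"
}}

```text
time: 20.38
position: [0.5756, -0.1837, 0.3206]
tool_rot: [0.975, -0.221, 0.001, 0.0]
ft_force: [-0.2, -1.0, -1.1]
grip_width: 0.0741
grip_force: 0.0
```

```bash
python3 plan.py 0.85 .554,-.425,.32,-25.5
```

```text
t 20.375 p [ 0.5756 -0.1837  0.3206] tilt [ -0.   -0.2 -25.5] w 0.0741
6 14.1 37.8 0.1 0 -0.03 -0 0.85; 14.1 37.8 0.1 0 -0.03 -0 0.85; 14.1 37.8 0.1 0 -0.03 -0 0.85; 14.1 37.8 0.1 0 -0.03 -0 0.85; 14.1 37.8 0.1 0 -0.03 -0 0.85; 14.1 37.8 0.1 0 -0.03 -0 0.85
```

{"api": "send_rows", "payload": {
  "deltas": "14.1 37.8 0 0 0 0 0.85; 14.1 37.8 0 0 0 0 0.85; 14.1 37.8 0 0 0 0 0.85; 14.1 37.8 0 0 0 0 0.85; 14.1 37.8 0 0 0 0 0.85; 14.1 37.8 0 0 0 0 0.85; 0 0 0 0 0 0 0.85; 0 0 0 0 0 0 0.85; 0 0 0 0 0 0 0.85"
}}

```text
time: 21.5
position: [0.554, -0.4232, 0.3181]
tool_rot: [0.975, -0.22, -0.0, -0.0]
ft_force: [-0.8, -0.3, 0.4]
grip_width: 0.0738
grip_force: 0.0
```

```bash
python3 - <<'E'
from h import *
c=cam('wrist'); W=cloud(c); z=W[...,2]; save(c,'w4',s=1.25)
for t,a,b in [('mill',.124,.134),('sauce',.145,.157),('sauce',.03,.115)]:
  for r in robot.cut_out('wrist',t):
    P=W[r['region']&(z>a)&(z<b)]
    if len(P)>5: print(t,r['p'],np.round(r['box']),len(P),P.mean(0),P[:,2].max(),cv2.minEnclosingCircle((P[:,:2]*1000).astype(np.float32)))
    if b==.115: print(cv2.minAreaRect((P[:,:2]*1000).astype(np.float32)))
E
python3 plan.py 0.85 .554,-.425,.188,-25.5
```

```text
sauce 0.76 [297. 149. 351. 222.] 2056 [ 0.55493118 -0.42663399  0.15150048] 0.15479526498094484 ((554.0186157226562, -426.1705017089844), 20.326562881469727)
sauce 0.76 [297. 149. 351. 222.] 681 [ 0.5661146  -0.42985516  0.0677566 ] 0.10217909947855265 ((557.309326171875, -427.57391357421875), 27.9282169342041)
((560.7642822265625, -429.2548828125), (55.84132385253906, 21.135845184326172), 64.05487823486328)
t 21.7 p [ 0.5541 -0.4237  0.3184] tilt [  0.   -0.  -25.5] w 0.0743
3 0.1 0.4 43.5 -0 -0 0.01 0.85; 0.1 0.4 43.5 -0 -0 0.01 0.85; 0.1 0.4 43.5 -0 -0 0.01 0.85
```

View pics/w4.png

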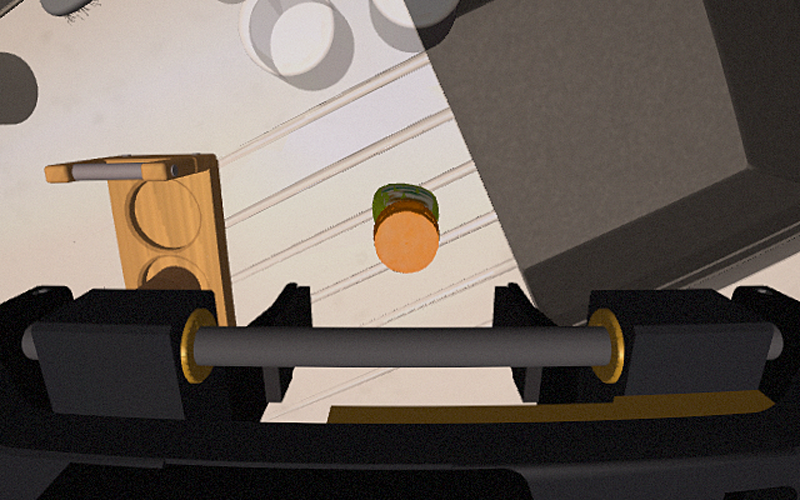

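The sauce cap is at full-frame px (325,192). The bottle's long axis is already across the row, and the far well (132,170) is free.

{"api": "send_rows", "payload": {
  "deltas": "1 2.5 40 0 0 0 0.85; 0 0 45 0 0 0 0.85; 0 0 45 0 0 0 0.85; 0 0 0 0 0 0 0.85; 0 0 0 0 0 0 0; 0 0 0 0 0 0 0; 0 0 0 0 0 0 0; 0 0 0 0 0 0 0; 0 0 0 0 0 0 0; 0 0 0 0 0 0 0",
  "newtons": 18
}}

```text
time: 22.95
position: [0.5542, -0.4276, 0.1893]
tool_rot: [0.975, -0.221, 0.001, 0.0]
ft_force: [0.7, 1.3, 6.4]
grip_width: 0.0426
grip_force: 18.0
```

```bash
python3 plan.py 0 .5545,-.4265,.34,-25.5 .644,-.2165,.34,-25.5
```

```text
t 22.95 p [ 0.5542 -0.4276  0.1893] tilt [ -0.   -0.1 -25.5] w 0.0426
4 0 -0.3 -37.7 0 -0.03 -0.01 0; 0 -0.3 -37.7 0 -0.03 -0.01 0; -0 -0.3 -37.7 0 -0.03 -0.01 0; -0 -0.3 -37.7 0 -0.03 -0.01 0
6 -1.6 -38 -0 0 0 0 0; -1.6 -38 -0 0 0 0 0; -1.6 -38 -0 0 0 0 0; -1.6 -38 -0 0 0 0 0; -1.6 -38 -0 0 0 0 0; -1.6 -38 -0 0 0 0 0
```

{"api": "send_rows", "payload": {
  "deltas": "0 0 -40 0 0 0 0; 0 0 -45 0 0 0 0; 0 0 -40 0 0 0 0; -1.6 -38 0 0 0 0 0; -1.6 -38 0 0 0 0 0; -1.6 -38 0 0 0 0 0; -1.6 -38 0 0 0 0 0; -1.6 -38 0 0 0 0 0; -1.6 -38 0 0 0 0 0; 0 0 0 0 0 0 0"
}}

```text
time: 24.2
position: [0.6436, -0.2143, 0.312]
tool_rot: [0.976, -0.219, -0.001, -0.001]
ft_force: [-0.0, 0.2, -1.7]
grip_width: 0.0426
grip_force: 18.0
```

{"api": "send_rows", "payload": {
  "deltas": "0 0 0 0 0 0 0; 0 0 0 0 0 0 0"
}}

```text
time: 24.45
position: [0.6427, -0.2187, 0.3128]
tool_rot: [0.975, -0.222, -0.0, 0.0]
ft_force: [-0.6, -0.4, -0.6]
grip_width: 0.0423
grip_force: 18.0
```

```bash
python3 plan.py 0 .644,-.2165,.1993,-25.5
python3 - <<'E'
from h import *
c=cam('side'); save(c,'side_hold',(230,60,400,240),3.3)
E
```

```text
t 24.45 p [ 0.6427 -0.2187  0.3128] tilt [ -0.    0.  -25.6] w 0.0423
3 0.1 -0.9 37.8 0.01 0.01 -0.04 0; 0.1 -0.8 37.8 0.01 0.01 -0.04 0; 0.1 -0.8 37.8 0.01 0.01 -0.04 0
```

View pics/side_hold.png

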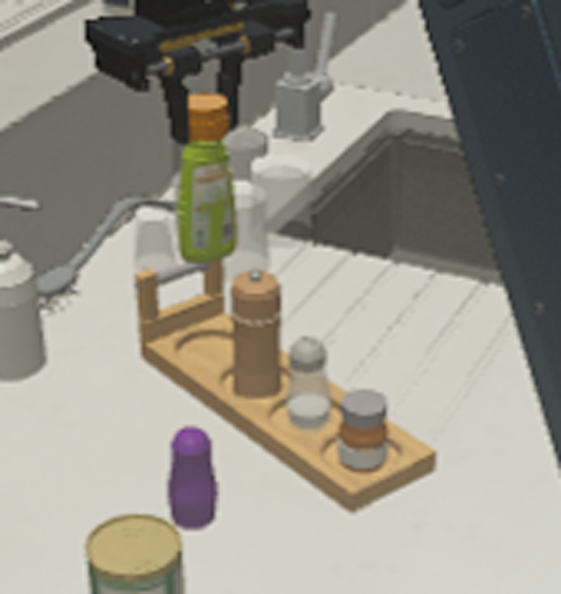

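Jar, pepper and mill stand in order. The sauce hangs upright over the last well, at crop px (207,250).

{"api": "send_rows", "payload": {
  "deltas": "0.5 -1 30 0 0 0 0; 0 0 35 0 0 0 0; 0 0 10 0 0 0 0; 0 0 10 0 0 0 0; 0 0 8 0 0 0 0; 0 0 8 0 0 0 0; 0 0 6 0 0 0 0; 0 0 4 0 0 0 0; 0 0 1.5 0 0 0 0; 0 0 0 0 0 0 0"
}}

```text
time: 25.75
position: [0.6442, -0.2168, 0.2007]
tool_rot: [0.975, -0.221, 0.0, 0.0]
ft_force: [-0.6, -0.1, -0.8]
grip_width: 0.0426
grip_force: 18.0
```

{"api": "send_rows", "payload": {
  "deltas": "0 0 1.4 0 0 0 0; 0 0 0 0 0 0 0; 0 0 0 0 0 0 0.85; 0 0 0 0 0 0 0.85; 0 0 0 0 0 0 0.85; 0 0 0 0 0 0 0.85; 0 0 -30 0 0 0 0.85; 0 0 -45 0 0 0 0.85; 0 0 -45 0 0 0 0.85; 0 0 -30 0 0 0 0.85"
}}

```text
time: 27.0
position: [0.6446, -0.217, 0.3521]
tool_rot: [0.975, -0.221, 0.002, 0.0]
ft_force: [-1.1, -0.1, 0.1]
grip_width: 0.0741
grip_force: 0.0
```

{"api": "send_rows", "payload": {
  "deltas": "-40 0 0 0 0 0 0.85; -45 0 0 0 0 0 0.85; -45 0 0 0 0 0 0.85; -45 0 0 0 0 0 0.85; -45 0 0 0 0 0 0.85; -45 0 0 0 0 0 0.85; -30 0 0 0 0 0 0.85; 0 0 0 0 0 0 0.85; 0 0 0 0 0 0 0.85; 0 0 0 0 0 0 0.85"
}}

```text
time: 28.25
position: [0.3791, -0.0904, 0.3495]
tool_rot: [0.975, -0.221, 0.001, 0.0]
ft_force: [-0.4, -0.4, -0.2]
grip_width: 0.0738
grip_force: 0.0
```

Run:
```python
from h import *
print(robot.get_obs()['position'])
A=np.array([[.644,-.2165],[.575,-.1834],[.505,-.1503],[.4355,-.117]])*1000
for n in ['wrist','side']:
  c=cam(n); W=cloud(c); z=W[...,2]
  save(c,'end_'+n,(230,60,400,240) if n=='side' else None,3.3 if n=='side' else 1.25)
  for (t,a,b),w in zip([('sauce',.155,.168),('mill',.124,.134),('pepper',.085,.105),('spice_jar',.07,.08)],A):
    X,Y=np.nan_to_num(W[...,0]*1000-w[0],nan=1e3),np.nan_to_num(W[...,1]*1000-w[1],nan=1e3)
    P=W[(np.hypot(X,Y)<36)&(z>a)&(z<b)]
    if len(P)>5: print(n,t,len(P),np.percentile(P[:,2],98),np.subtract(cv2.minEnclosingCircle((P[:,:2]*1000).astype(np.float32))[0],w))
```

```text
[ 0.37913902 -0.09039161  0.34945102]
wrist pepper 1094 0.10003075631513157 [ 1.11328125 -0.82863159]
wrist spice_jar 1206 0.07592094375305235 [ 0.85049438 -1.98551178]
side sauce 79 0.16291719849706904 [0.1182251 5.8941803]
side mill 78 0.13204434153708777 [0.50714111 3.87424316]
side pepper 71 0.09920046391809281 [2.05108643 3.46418457]
side spice_jar 95 0.07621950830691282 [4.20001221 1.36668396]
```

View pics/end_side.png

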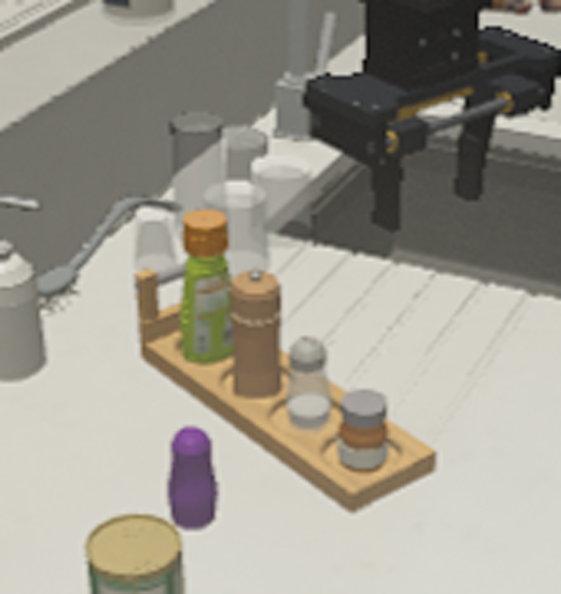

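All four stand upright and in order (sauce at crop px (206,300)), with their tops at the expected seated heights. The gripper is clear.

```bash
python3 -c "
from rig import robot
print(robot.hand_in())"
```

```text
the job is handed in; nothing more can be done
None
```

I put the spice jar, pepper shaker, mill and sauce bottle in the stand's wells, in that order from the low end to the end board. In the last pictures all four were upright and seated, and I handed the job in at about 28 s; no verdict came back.

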